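# Pack the tool chest and fold down its lid

## Task

Tidy up the bench: lay the yellow screwdriver and the yellow snap-off cutter in the long compartment of the open blue chest and the cream roll of masking tape that lies with them to the left of the chest in its short compartment, each lying down inside. Only when all three are sorted, press the red pad down at the knee of the lid's folding stay to break its lock, and then swing the lid fully shut. Leave everything else on the table where it is.

Things in the scene. Friction and masses are not known exactly. Their poses are not given: they have to be found in the camera images.
- chest: Blue tool chest fixed to the table, 170 mm deep (its x) by 317 mm wide (its y) by 85 mm high; origin at the centre of its underside, x to its rear (hinge) side, y to its left as seen from its front, z up. Walls 4 mm, floor 6 mm thick; a 70 mm high inner part-wall, 4 mm thick, whose top is at z 73 mm, runs along x at y = +52 mm and splits it into a long compartment (right) and a short one (left).
- tools_in (a point): Centre of the inner floor of the long compartment, which is for the tools: free space 162 mm along the chest's x, 205 mm along its y, 79 mm deep. Axes as the chest.
- tape_in (a point): Centre of the inner floor of the short compartment, which is for the tape roll: free space 162 mm along the chest's x, 100 mm along its y, 79 mm deep. Axes as the chest.
- lid_hinge (a point): Middle of the lid's hinge line, on the rear top edge of the chest, 85 mm up; axes as the chest; the hinge turns about the chest's y.
- lid_edge (a point): Middle of the lid's free edge, on its outer face, 172 mm from the hinge line. The lid is a flat blue plate, 8 mm thick, 319 mm wide, whose outer face lies 10 mm off the hinge line, so 95 mm above the table when shut. It stands open leaning 7 degrees back from upright, its top 255 mm above the table.
- chest_lid (a joint): Lid angle in rad: 0 standing open, grows as the lid closes, 1.69 fully shut (its stop). Its hinge is stiff (0.25 N m of friction), so the lid stays where it is left and can be pushed down on its outer face from behind and above. While the stay is locked the lid cannot be lowered.
- knee_pad (a point): Top centre of the red thumb pad at the stay's knee, outside the chest's right wall; 34 mm (chest x) by 28 mm (y), 7 mm thick, level while locked. It is rigid on the lower link, which pivots at chest x = -45 mm, z = 73 mm: pressed down (a few newtons) it also swings rearwards, about 22 mm down and 15 mm back when the lock is well broken (link turned 0.3 rad).
- stay_knee (a joint): Bend of the stay's knee in rad: 0 locked (past straight, against its stop), 0.35 dead straight, more than 0.5 broken; about 2.6 when the lid is shut. It stays where it is left.
- screwdriver: Yellow and black screwdriver lying on its side, 175x24x25 mm, 55 to 90 g; origin at the middle of its length and at its underside, x along its length towards the steel blade, z up. The thick handle, x = -88 to x = -12 mm, is 24 mm wide; hold it at about x = -40 mm; the blade shank is 6 mm thick, its axis 12 mm up.
- cutter: Yellow snap-off cutter lying flat, 186x22x13 mm, 45 g; origin at the middle of its length and at its underside, x along its length towards the thin blade. The handle, x = -93 to x = +31 mm, is 22 mm wide and 10 mm thick; hold it at about x = -20 mm.
- tape_roll: Cream roll of masking tape lying flat to the left of the chest (rolls far off on the right are not meant): ring of 84 mm outer diameter, 54 mm hole, 24 mm high, 70 g; origin at the centre of its underside, z along its axis. Pick it by pinching the 15 mm thick ring wall, one finger in the hole.
- power_brick: Bystander, to be left alone: black power brick, 125x52x31 mm; origin at the centre of its underside.
- speaker: Bystander, to be left alone: black round loudspeaker driver, 100 mm across, 44 high; origin at the centre of its underside.
- reel: Bystander, to be left alone: reel of copper-coloured wire with pale flanges, 72 mm across, 62 high; origin at the centre of its underside.
- cup: Bystander, to be left alone: dark brown cup, 68 mm across, 85 high; origin at the centre of its underside.
There are look-alikes about, which are no part of the job. What is shaped like the tape_roll but pink is not meant.

How it is judged:
On the way, in this order (a step that is already met when the one before it is completed fails the run):
1. screwdriver and cutter lie in the long compartment and the tape roll in the short one (x of screwdriver in the frame of tools_in between -0.08 and 0.08 m and y of screwdriver in the frame of tools_in between -0.1 and 0.1 m and z of screwdriver in the frame of tools_in between -0.01 and 0.05 m and angle between screwdriver's own x axis and vertical between 1.27 and 1.87 rad and x of cutter in the frame of tools_in between -0.08 and 0.08 m and y of cutter in the frame of tools_in between -0.1 and 0.1 m and z of cutter in the frame of tools_in between -0.01 and 0.05 m and angle between cutter's own x axis and vertical between 1.27 and 1.87 rad and x of tape_roll in the frame of tape_in between -0.08 and 0.08 m and y of tape_roll in the frame of tape_in between -0.05 and 0.05 m and z of tape_roll in the frame of tape_in between -0.01 and 0.035 m), for 0.2 s.
2. the stay's lock is broken at the knee (bent more than 0.5 rad) with the lid still standing (joint below 0.6) (value of joint stay_knee above 0.5 rad and value of joint chest_lid below 0.6 rad), for 0.05 s.
3. the lid is shut (value of joint chest_lid above 1.64 rad), for 0.2 s.
At the end, for the whole second after the job is handed in: Lid shut to within 3 degrees; screwdriver and cutter in the long compartment, within 17 degrees of level, origins less than 50 mm above its floor; tape roll in the short compartment, origin less than 35 mm above its floor; all at rest (all of step 1 and value of joint chest_lid above 1.64 rad and linear speed of each of screwdriver, cutter, tape_roll below 0.02 m/s); the robot touches nothing.
It fails at once if a bystander (power brick, speaker, wire reel or cup) is moved by more than 30 mm (distance of any of power_brick, speaker, reel, cup from where it was at the start of the episode above 0.03 m).
It also fails if it takes over 72 s, if anything falls off the work surface, if the arm or the gripper's body presses on something with over 40 N, if the wrist force passes 120 N, or if a joint passes its speed limit or range.

## Robot

A 6-joint arm with a two-finger parallel gripper is mounted at the origin on a cart in front of the work surface, level with it; the furniture and walls round the work are solid. World frame = base frame: x ahead of the robot, y to its left, z up, the work surface at z = 0. Lengths are in m, angles in rad, forces in N, time in s.
With the tool pointing down it reaches from about 0.35 to 0.775 m from the base axis. Payload 5.5 kg.
Tool frame: the origin (TCP) lies midway between the tips of the shut fingers; the grasp point (between the pads) lies 19 mm behind it; z points along the fingers, y is the line along which they close (so a half turn about z gives the same grasp; the last joint's range is limited). The gripper opens to 85 mm and grips with 20 to 120 N. Pads are 22 mm wide; open, the fingers measure 114 mm over their backs; the gripper's body (76 mm by 85 mm) begins 54 mm behind the grasp point. The pads swing forward as they close: fully open they stand 13 mm farther back than shut.
Start: joints at [1.141, 0.313, 0.046, 1.304, 0, 1.431], TCP at [0.164, 0.551, 0.231] pointing down, gripper open.
Joint ranges: [-2.76, 2.76], [-0.86, 1.69], [-1.03, 1.26], [-2.2, 2.34], [-1.47, 1.5], [-3.14, 3.14]. Speed limits (rad/s): [2.57, 2.57, 3.14, 3.14, 3.14, 3.14].

## Interface

Orientations are given as a unit quaternion [w, x, y, z].
In Python, from workcell import telemetry, imaging, env gives the robot as it stands. The module is installed in compiled form; this text tells all that it offers.
- The arm moves only by the tool step_arm, never from a script. Its argument "moves" is a list of rows, each a list of 3 entries, a list of its own where there are three numbers: the shift along the tool's x, y, z in mm, then the turn, a rotation vector about the tool's x, y, z in rad, then the finger opening in mm, from 0 to 85.4. A call has 1 to 8 rows; each row is the pose to reach, as a shift and turn from the pose commanded when the call began, along the tool's axes at that moment; what a row does not reach only later rows make up. A row lasts 1/12 s, in which the tool goes at most 41.7 mm and 7.16 degrees, less where a joint would pass 70% of its speed; a pose out of reach is approached as far as the arm can. A call with a gripper value outside its range is refused whole. The fingers move at their own pace and stop on an object; "grip_force" is the grip in N (left out, the last holds). Time passes only in rows, so rows that repeat a pose let the fingers close. It gives the time, the measured TCP pose, the force, the opening and the grip force at its end, in the units of the state.
- telemetry.get_state(): the state, without advancing time (a new reading comes with each control period).
- imaging.read_camera(name): name is "side" or "top" or "wrist"; returns the picture (480x640x3 uint8, red, green, blue); there is no depth.
- imaging.camera_params(name): a dict with "camera_matrix" (3x3 intrinsics, pixels), "D" ([k1, k2, p1, p2, k3] as OpenCV has them; the pictures are not rectified), "pose" (4x4, takes a point from camera to world coordinates). Camera axes: x right, y up, looking along -z (the intrinsics and any distortion apply to the point x, -y, -z); pixel columns grow to the right and rows downward; lengths in m; the calibration is good to about 2 mm. A picture is of the moment at which its call begins: read the wrist's pose just before it. camera_params takes no time and is no camera call; for the wrist camera it gives the pose at the moment of the call.
- env.hand_in(): hands the job in; it is judged then, once.
The state is a dict: "clock": time; "joint_pos": joint angles; "qvel": joint speeds; "tau": joint torques, N m; "tcp_pos": TCP position; "orientation": TCP orientation; "wrist_force": force on the tool from outside, world axes, zero at the start; "ft_torque": the same for the moment, N m; "finger_gap": finger opening in m; "grip_force": force on a finger pad.
Only numpy, scipy, OpenCV 4.12 (cv2) and the standard library are available. Lean on these libraries where they do the work, as an engineer would, in place of code of your own. Each camera call takes 0.05 s, during which the arm holds its last target. There are 200 camera calls.

## Working session

There is one attempt and no reset: what is moved stays moved. The work goes in short steps, Python scripts to look and compute and a tool call to move; the robot and the scene stay as the last step left them, time stands still between calls to the robot, and variables do not carry over. Pictures are saved under pics/ and viewed, at most 10 in all, crops included, and the job is handed in when it is done.

Besides the shell and the picture viewer there is one more tool, called after "Request:" by a JSON object that holds its "api" and its "payload", one argument or row to a line. step_arm: Moves the arm, as the interface text tells. Its arguments: {"type":"object","properties":{"moves":{"type":"array"},"grip_force":{"type":"number"}},"required":["moves"]}

```bash
mkdir -p pics
cat > h.py <<'E'
import numpy as np, cv2
from scipy.spatial.transform import Rotation as R
from workcell import telemetry, imaging, env
def ray(p,uv):
    K=np.array(p["camera_matrix"]);D=np.array(p["D"],float);T=np.array(p["pose"])
    n=cv2.undistortPoints(np.array(uv,float).reshape(-1,1,2),K,D).reshape(-1,2)
    d=np.c_[n[:,0],-n[:,1],-np.ones(len(n))]@T[:3,:3].T
    return T[:3,3],d
def onplane(p,uv,z):
    o,d=ray(p,uv); return o+d*((z-o[2])/d[:,2])[:,None]
def proj(p,X):
    K=np.array(p["camera_matrix"]);D=np.array(p["D"],float);T=np.array(p["pose"])
    c=(np.atleast_2d(X)-T[:3,3])@T[:3,:3]; c=c*[1,-1,-1]
    return cv2.projectPoints(c,np.zeros(3),np.zeros(3),K,D)[0].reshape(-1,2)
def snap(n,f):
    p=imaging.camera_params(n);im=imaging.read_camera(n)
    cv2.imwrite(f"pics/{f}.png",im[:,:,::-1]);return p,im
def rot(): 
    w,x,y,z=telemetry.get_state()["orientation"];return R.from_quat([x,y,z,w])
def plan(pos,xdir=None,Rt=None):
    """shift mm & rotvec in tool frame to reach TCP pos; Rt target rotation"""
    s=telemetry.get_state();r=rot()
    d=r.inv().apply(np.array(pos)-s["tcp_pos"])*1000
    rv=(r.inv()*Rt).as_rotvec() if Rt is not None else np.zeros(3)
    print("shift",d.round(1),"rv",rv.round(3));return d,rv
def down(yaw):
    """tool down, closing axis (tool y) along world angle yaw, choose nearest half-turn"""
    best=None
    for k in (0,np.pi):
        y=np.array([np.cos(yaw+k),np.sin(yaw+k),0]);z=np.array([0,0,-1.]);x=np.cross(y,z)
        Rt=R.from_matrix(np.c_[x,y,z]);a=(rot().inv()*Rt).magnitude()
        if best is None or a<best[0]:best=(a,Rt)
    return best[1]
E
python3 - <<'E'
from h import *
for n in("top","side","wrist"):
    p,im=snap(n,n+"0"); print(n,np.array(p["pose"]).round(3).tolist(),np.array(p["camera_matrix"]).round(0).tolist(),p["D"])
print(telemetry.get_state())
E
```

```text
top [[-0.252, 0.914, -0.319, -0.031], [-0.968, -0.236, 0.087, 0.144], [0.004, 0.331, 0.944, 1.802], [0.0, 0.0, 0.0, 1.0]] [[564.0, 0.0, 319.0], [0.0, 564.0, 241.0], [0.0, 0.0, 1.0]] [-0.03207792  0.          0.          0.          0.        ]
side [[-0.977, 0.137, -0.161, 0.291], [-0.211, -0.64, 0.739, 1.041], [-0.002, 0.756, 0.655, 1.119], [0.0, 0.0, 0.0, 1.0]] [[580.0, 0.0, 309.0], [0.0, 580.0, 248.0], [0.0, 0.0, 1.0]] [-0.11632548  0.          0.          0.          0.        ]
wrist [[0.285, -0.908, -0.306, 0.085], [0.958, 0.27, 0.094, 0.574], [-0.002, -0.32, 0.947, 0.374], [0.0, 0.0, 0.0, 1.0]] [[392.0, 0.0, 313.0], [0.0, 392.0, 244.0], [0.0, 0.0, 1.0]] [-0.07382488  0.          0.          0.          0.        ]
{'clock': 0.15, 'joint_pos': array([ 1.14137213e+00,  3.13832199e-01,  4.52663709e-02,  1.30361750e+00,
       -4.59977056e-05,  1.43117852e+00]), 'qvel': array([-0.00225647, -0.00243683,  0.00416485,  0.00073728,  0.00113943,
        0.00181602]), 'tau': array([ 1.71029482e-03, -4.81065309e+01,  2.98814481e+01,  1.40309305e-02,
       -1.29922801e-04,  8.26391584e-06]), 'tcp_pos': array([0.16418888, 0.55066435, 0.23062209]), 'orientation': array([-1.72589618e-04,  1.44396592e-01,  9.89519653e-01, -6.72074202e-04]), 'wrist_force': array([0.11741007, 0.55715568, 0.44594279]), 'ft_torque': array([0.02628563, 0.00658263, 0.02902618]), 'grip_force': 0.0, 'finger_gap': 0.08547214172787325}
```

View pics/top0.png

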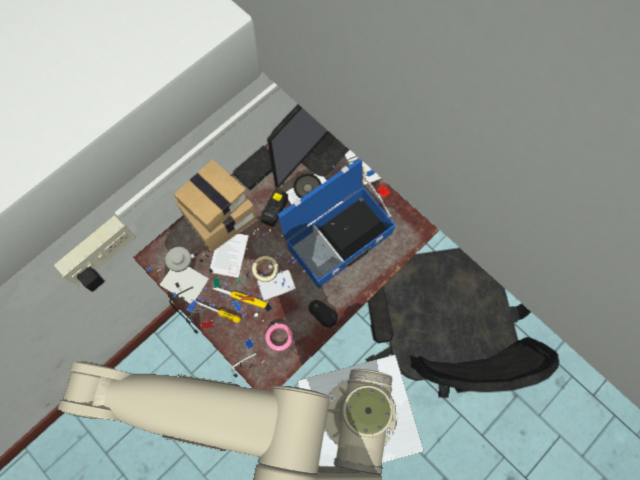

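View pics/side0.png

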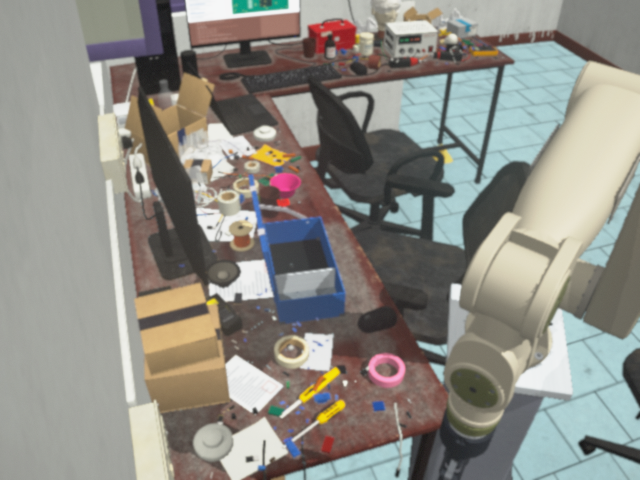

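The top view shows the chest at about (340,235), cream tape at (264,268), pink ring at (278,337), and two yellow tools at (245,298) and (220,312). The side view shows the cream tape at (291,351), the pink ring at (386,370), and the tools at (315,390) and (318,427). I take the cream ring beside the chest as the tape, because the pink one is excluded and the other cream rolls are beyond the chest. I'll confirm this in one crop.

Run:
```python
from h import *
a=cv2.imread("pics/side0.png")[310:460,190:450]; b=cv2.imread("pics/top0.png")[150:350,170:440]
a=cv2.resize(a,(780,450),interpolation=cv2.INTER_CUBIC)
cv2.imwrite("pics/c1.png",a)
b=cv2.resize(b,(794,588),interpolation=cv2.INTER_CUBIC); cv2.imwrite("pics/c2.png",b)
for n in("top","side"):
    p=imaging.camera_params(n);im=cv2.imread(f"pics/{n}0.png");hsv=cv2.cvtColor(im,cv2.COLOR_BGR2HSV)
    m=cv2.inRange(hsv,(20,150,120),(34,255,255))
    k,l,st,c=cv2.connectedComponentsWithStats(m)
    for i in range(1,k):
        if st[i,4]>25:
            ys,xs=np.where(l==i); pts=np.c_[xs,ys].astype(float); W=onplane(p,pts,.012)
            mu=W.mean(0);u,s,v=np.linalg.svd((W-mu)[:,:2],full_matrices=False);t=(W-mu)[:,:2]@v[0]
            print(n,"yellow",c[i].round(),st[i,4],mu.round(3),"dir",v[0].round(3),"range",t.min().round(3),t.max().round(3))
    m=cv2.inRange(hsv,(10,30,110),(30,120,255))
    cs,_=cv2.findContours(m,cv2.RETR_EXTERNAL,cv2.CHAIN_APPROX_NONE)
    for q in cs:
        if cv2.contourArea(q)>100:
            print(n,"cream",q.reshape(-1,2).mean(0).round(),cv2.contourArea(q),onplane(p,q.reshape(-1,2),.024).mean(0).round(3))
    m=cv2.inRange(hsv,(100,130,60),(125,255,255));k,l,st,c=cv2.connectedComponentsWithStats(m)
    for i in range(1,k):
        if st[i,4]>100: print(n,"blue",st[i],onplane(p,[c[i]],.09).round(3))
```

```text
top yellow [277. 196.] 56 [0.768 0.079 0.012] dir [-0.746 -0.666] range -0.016 0.015
top yellow [237. 295.] 84 [0.46  0.285 0.012] dir [0.38  0.925] range -0.032 0.023
top yellow [256. 302.] 127 [0.42  0.229 0.012] dir [0.437 0.9  ] range -0.033 0.047
top yellow [229. 316.] 147 [0.399 0.323 0.012] dir [-0.601 -0.799] range -0.039 0.037
top cream [315. 477.] 562.5 [-0.136  0.175  0.024]
top cream [366. 424.] 3304.0 [-0.031 -0.009  0.024]
top cream [257. 373.] 101.5 [0.199 0.274 0.024]
top cream [220. 411.] 16437.5 [0.117 0.41  0.024]
top cream [248. 277.] 783.0 [0.506 0.238 0.024]
top cream [160. 259.] 158.0 [0.639 0.506 0.024]
top cream [ 93. 251.] 1501.0 [0.725 0.718 0.024]
top cream [373. 261.] 2470.0 [ 0.457 -0.175  0.024]
top cream [229. 204.] 3541.5 [0.776 0.244 0.024]
top blue [ 277  159  118  127 3928] [[ 0.636 -0.072  0.09 ]]
side yellow [484.  53.] 44 [ 0.026 -1.841  0.012] dir [-0.944 -0.33 ] range -0.051 0.063
side yellow [270. 156.] 365 [ 0.809 -0.677  0.012] dir [-0.786  0.619] range -0.072 0.072
side yellow [212. 301.] 48 [0.77  0.055 0.012] dir [-0.757 -0.654] range -0
[... 578 characters left out ...]
0.024]
side cream [135. 206.] 109.5 [ 1.148 -0.283  0.024]
side cream [242. 172.] 1079.5 [ 0.869 -0.545  0.024]
side cream [116. 156.] 687.5 [ 1.354 -0.553  0.024]
side cream [139. 142.] 698.0 [ 1.316 -0.667  0.024]
side cream [185. 112.] 2441.5 [ 1.23  -0.926  0.024]
side cream [543. 252.] 31141.0 [-0.161 -0.458  0.024]
side cream [364.  46.] 327.5 [ 0.615 -1.756  0.024]
side cream [442.  37.] 148.5 [ 0.239 -1.977  0.024]
side cream [383.  19.] 236.5 [ 0.568 -2.176  0.024]
side cream [422.  15.] 350.0 [ 0.362 -2.296  0.024]
side blue [ 253  192   82   85 1349] [[ 0.612 -0.171  0.09 ]]
side blue [322 271  22  44 298] [[0.438 0.045 0.09 ]]
side blue [285 439  15  17 114] [[0.451 0.47  0.09 ]]
```

View pics/c1.png

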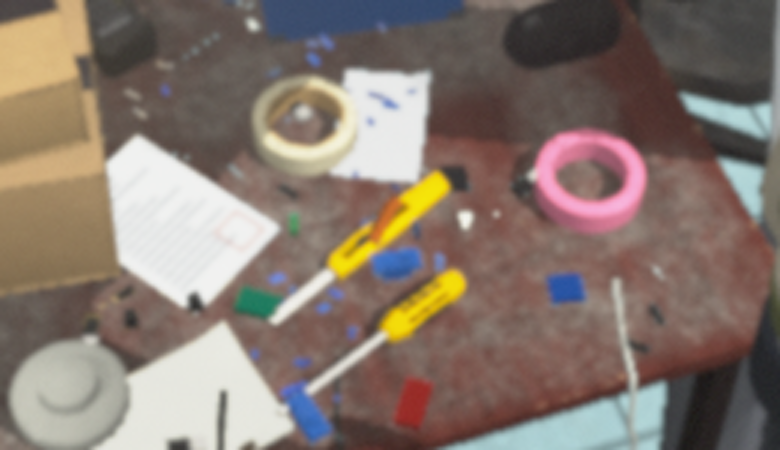

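View pics/c2.png

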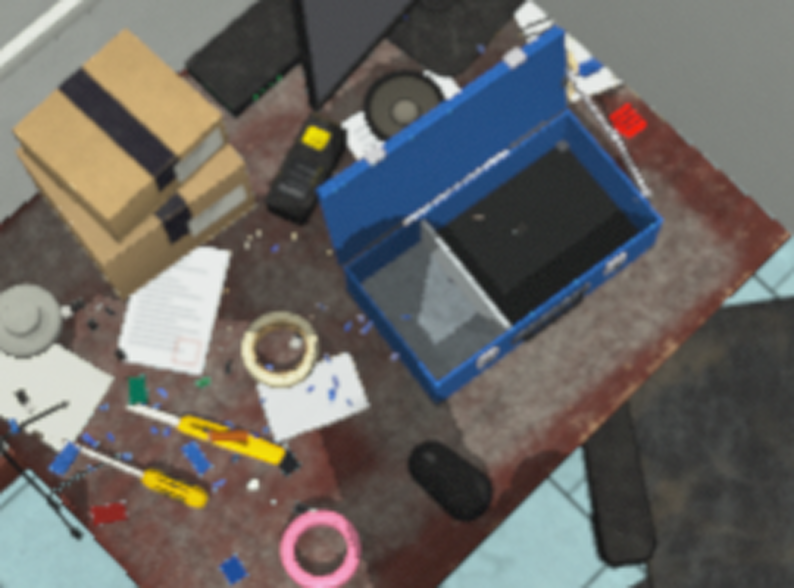

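The crops confirm it. The cream roll at side (291,351) is left of the chest and the pink one is at (386,370). The lower yellow tool, with a handle about 77 mm long and a thin shank, is the screwdriver. The upper one, about 126 mm with an orange slider, is the cutter. Next is the chest frame.

Run:
```python
from h import *
pt=imaging.camera_params("top");ps=imaging.camera_params("side")
s=794/270
C=np.array([[440,397],[661,224],[346,268]])/s+[170,150]
W=onplane(pt,C,.085);print("FL FR RL top",W.round(3).tolist(),np.linalg.norm(W[0]-W[1]),np.linalg.norm(W[0]-W[2]))
print(np.degrees(np.arctan2(*(W[0]-W[1])[[1,0]])),np.degrees(np.arctan2(*(W[2]-W[0])[[1,0]])))
c={}
for n,p in(("top",pt),("side",ps)):
    hsv=cv2.cvtColor(cv2.imread(f"pics/{n}0.png"),cv2.COLOR_BGR2HSV)
    m=cv2.inRange(hsv,(0,190,120),(6,255,255))|cv2.inRange(hsv,(174,190,120),(180,255,255))
    k,l,st,ce=cv2.connectedComponentsWithStats(m)
    for i in range(1,k):
        if st[i,4]>15: print(n,"red",ce[i].round(1),st[i,4],onplane(p,[ce[i]],.1).round(3))
# tape ring ellipse & hough
    mm=cv2.inRange(hsv,(16,35,150),(32,130,255));x0,y0=(264,268) if n=="top" else (291,351)
    w=np.zeros_like(mm);cv2.circle(w,(x0,y0),16 if n=="top" else 22,255,-1);mm&=w
    ys,xs=np.where(mm>0);W2=onplane(p,np.c_[xs,ys],.024)
    (cx,cy),r=cv2.minEnclosingCircle((W2[:,:2]*1000).astype(np.float32));print(n,"tape",cx,cy,r,len(xs))
def down_plan(x,y,z,yaw): plan([x,y,z],Rt=down(yaw))
down_plan(.405,.330,.12,np.arctan2(-.6,.8))
```

```text
FL FR RL top [[0.407, 0.021, 0.085], [0.536, -0.265, 0.085], [0.574, 0.084, 0.085]] 0.31491178256139896 0.17851196506884312
114.35489150796113 20.67047559221307
top red [383.1 190.7] 84 [[ 0.661 -0.262  0.1  ]]
top red [206.4 324.3] 19 [[0.369 0.387 0.1  ]]
top tape 520.8090209960938 178.26683044433594 43.59036636352539 230
side red [330.   25.2] 45 [[ 0.797 -1.793  0.1  ]]
side red [315.9  28.5] 21 [[ 0.856 -1.733  0.1  ]]
side red [345.5  36.6] 236 [[ 0.696 -1.655  0.1  ]]
side red [320.7  39.7] 41 [[ 0.804 -1.589  0.1  ]]
side red [283.1 202.5] 34 [[ 0.66  -0.295  0.1  ]]
side tape 520.1982421875 182.51869201660156 51.10586929321289 494
shift [-293.8 -142.5  110.8] rv [-1.000e-03 -1.000e-03 -1.217e+00]
```

Request:
{"api": "step_arm", "payload": {
  "moves": [
    [[-200, -100, 0], [0, 0, -0.8], 85],
    [[-294, -142, 0], [0, 0, -1.217], 85],
    [[-294, -142, 0], [0, 0, -1.217], 85],
    [[-294, -142, 0], [0, 0, -1.217], 85],
    [[-294, -142, 0], [0, 0, -1.217], 85],
    [[-294, -142, 0], [0, 0, -1.217], 85],
    [[-294, -142, 0], [0, 0, -1.217], 85],
    [[-294, -142, 0], [0, 0, -1.217], 85]
  ],
  "grip_force": 30
}}

```text
clock: 0.82
tcp_pos: [0.3879, 0.3468, 0.2312]
orientation: [-0.0, -0.305, 0.952, 0.0]
wrist_force: [-0.5, 1.5, -0.6]
finger_gap: 0.0848
grip_force: 0.0
```

Request:
{"api": "step_arm", "payload": {
  "moves": [
    [[0, 0, 0], [0, 0, -0.22], 85],
    [[0, 0, 0], [0, 0, -0.22], 85],
    [[0, 0, 0], [0, 0, -0.22], 85],
    [[0, 0, 0], [0, 0, -0.22], 85]
  ]
}}

```text
clock: 1.15
tcp_pos: [0.387, 0.348, 0.2311]
orientation: [-0.0, -0.403, 0.915, 0.0]
wrist_force: [0.7, -0.5, 0.2]
finger_gap: 0.0851
grip_force: 0.0
```

```bash
cat > meas.py <<'E'
from h import *
def tools(tag,zz=.01):
    p,im=snap("wrist",tag);hsv=cv2.cvtColor(im,cv2.COLOR_RGB2HSV)
    m=cv2.inRange(hsv,(20,150,100),(34,255,255));m=cv2.morphologyEx(m,cv2.MORPH_CLOSE,np.ones((9,9)))
    k,l,st,c=cv2.connectedComponentsWithStats(m)
    for i in range(1,k):
        if st[i,4]>150:
            ys,xs=np.where(l==i);W=onplane(p,np.c_[xs,ys],zz);(cx,cy),(w,h),a=cv2.minAreaRect((W[:,:2]*1000).astype(np.float32))
            a=a if w>h else a+90
            print(c[i].round(),st[i],"center",round(cx,1),round(cy,1),"size",round(w),round(h),"angle",round(a%180,1))
E
python3 - <<'E'
from meas import *
tools("w1");s=telemetry.get_state();print(s["tcp_pos"],s["clock"],rot().as_matrix().round(3).tolist(),s["joint_pos"].round(2))
E
```

```text
[203. 161.] [ 178   99   50  131 2600] center 438.2 251.9 size 123 24 angle 57.1
[285. 193.] [ 271  152   30   83 1786] center 400.6 322.7 size 78 23 angle 53.6
[0.38678158 0.34825364 0.23114003] 1.2 [[-0.674, -0.738, -0.0], [-0.738, 0.674, -0.0], [0.0, 0.0, -1.0]] [ 0.58  0.21 -0.09  1.27  0.   -0.25]
```

View pics/w1.png

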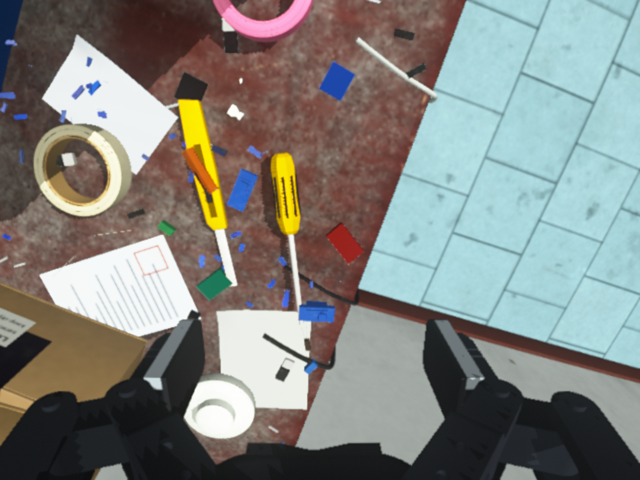

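Run:
```python
from meas import *
plan([.4065,.3307,.06],Rt=down(np.radians(143.6)))
p=imaging.camera_params("wrist")
W=onplane(p,[[232,285],[193,75],[190,100],[224,230]],.008);print(W.round(3).tolist(),np.linalg.norm(W[0]-W[1]),np.linalg.norm(W[2]-W[1]))
```

```text
shift [ -0.4 -26.4 171.1] rv [ 0.    -0.    -0.105]
[[0.506, 0.354, 0.008], [0.387, 0.191, 0.008], [0.404, 0.203, 0.008], [0.469, 0.308, 0.008]] 0.2022681098663565 0.02147091891950221
```

Request:
{"api": "step_arm", "payload": {
  "moves": [
    [[0, -26, 40], [0, 0, -0.105], 85],
    [[0, -26, 80], [0, 0, -0.105], 60],
    [[0, -26, 120], [0, 0, -0.105], 60],
    [[0, -26, 160], [0, 0, -0.105], 60],
    [[0, -26, 195], [0, 0, -0.105], 60],
    [[0, -26, 215], [0, 0, -0.105], 60],
    [[0, -26, 226], [0, 0, -0.105], 60],
    [[0, -26, 226], [0, 0, -0.105], 60]
  ],
  "grip_force": 30
}}

```text
clock: 1.87
tcp_pos: [0.4034, 0.3299, 0.0023]
orientation: [-0.003, -0.452, 0.892, -0.0]
wrist_force: [-0.4, -0.3, -0.0]
finger_gap: 0.0599
grip_force: 0.0
```

Request:
{"api": "step_arm", "payload": {
  "moves": [
    [[0, 0, 0], [0, 0, 0], 15],
    [[0, 0, 0], [0, 0, 0], 15],
    [[0, 0, 0], [0, 0, 0], 15],
    [[0, 0, 0], [0, 0, 0], 15],
    [[0, 0, 0], [0, 0, 0], 15],
    [[0, 0, 0], [0, 0, 0], 15]
  ],
  "grip_force": 40
}}

```text
clock: 2.37
tcp_pos: [0.4073, 0.3317, 0.0069]
orientation: [0.002, -0.452, 0.892, 0.0]
wrist_force: [-1.2, 0.3, 7.1]
finger_gap: 0.0207
grip_force: 40.0
```

Request:
{"api": "step_arm", "payload": {
  "moves": [
    [[0, 0, -20], [0, 0, 0], 15],
    [[0, 0, -60], [0, 0, 0], 15],
    [[0, 0, -100], [0, 0, 0], 15],
    [[0, 0, -140], [0, 0, 0], 15],
    [[0, 0, -180], [0, 0, 0], 15],
    [[0, 0, -196], [0, 0, 0], 15],
    [[0, 0, -196], [0, 0, 0], 15]
  ]
}}

```text
clock: 2.95
tcp_pos: [0.4089, 0.3322, 0.207]
orientation: [0.005, -0.452, 0.892, 0.0]
wrist_force: [-0.5, -0.0, -0.6]
finger_gap: 0.0208
grip_force: 39.5
```

Run:
```python
from meas import *
tools("w2",.2);s=telemetry.get_state();print(s["tcp_pos"],s["clock"],s["finger_gap"],s["grip_force"],s["joint_pos"].round(2))
# target in chest (estimate)
f=np.radians(24);Rc=np.array([[np.cos(f),-np.sin(f)],[np.sin(f),np.cos(f)]]);c=np.array([.549,-.087])
print("short view pt",c+Rc@[0,.0])
plan([.45,.0,.25],Rt=down(f))
```

```text
[232. 147.] [ 213   79   37  145 2964] center 393.9 258.9 size 54 10 angle 56.4
[314. 294.] [ 285  205   59  186 9386] center 406.7 328.9 size 89 24 angle 53.6
[0.40773387 0.33148637 0.20406896] 3.0 0.02086545546102339 39.47987160994671 [ 0.53  0.22 -0.14  1.2  -0.   -0.41]
short view pt [ 0.549 -0.087]
shift [ 242.1 -230.2  -46.7] rv [-0.005  0.004 -1.052]
```

Run:
```python
from meas import *
plan([.522,-.099,.33],Rt=down(np.radians(24)))
```

```text
shift [ 278.9 -347.  -126.6] rv [-0.005  0.004 -1.052]
```

Request:
{"api": "step_arm", "payload": {
  "moves": [
    [[0, 0, -42], [0, 0, -0.125], 15],
    [[20, -30, -80], [0, 0, -0.25], 15],
    [[45, -60, -100], [0, 0, -0.375], 15],
    [[75, -90, -127], [0, 0, -0.5], 15],
    [[100, -120, -127], [0, 0, -0.62], 15],
    [[125, -152, -127], [0, 0, -0.74], 15],
    [[150, -185, -127], [0, 0, -0.86], 15],
    [[175, -217, -127], [0, 0, -0.98], 15]
  ]
}}

```text
clock: 3.67
tcp_pos: [0.4669, 0.0987, 0.3262]
orientation: [0.001, 0.802, -0.597, -0.001]
wrist_force: [0.7, 1.4, -0.2]
finger_gap: 0.0207
grip_force: 39.5
```

Request:
{"api": "step_arm", "payload": {
  "moves": [
    [[-23, -37, 0], [0, 0, -0.07], 15],
    [[-46, -72, 0], [0, 0, -0.07], 15],
    [[-69, -108, 0], [0, 0, -0.07], 15],
    [[-80, -130, 0], [0, 0, -0.07], 15]
  ]
}}

```text
clock: 4.0
tcp_pos: [0.571, 0.2146, 0.3246]
orientation: [0.001, 0.82, -0.572, -0.001]
wrist_force: [-1.0, 0.2, -0.2]
finger_gap: 0.0211
grip_force: 39.6
```

Run:
```python
from meas import *
s=telemetry.get_state();print(s["tcp_pos"],s["clock"],s["finger_gap"],rot().as_matrix().round(3).tolist())
plan([.522,-.099,.33],Rt=down(np.radians(24)))
```

```text
[0.57100486 0.21463712 0.32462223] 4.0 0.02105271989126795 [[0.346, -0.938, -0.003], [-0.938, -0.346, 0.0], [-0.001, 0.003, -1.0]]
shift [277.2 154.6  -5.3] rv [ 0.003  0.001 -0.065]
```

Request:
{"api": "step_arm", "payload": {
  "moves": [
    [[35, 20, -5], [0, 0, -0.065], 15],
    [[70, 40, -5], [0, 0, -0.065], 15],
    [[105, 60, -5], [0, 0, -0.065], 15],
    [[140, 80, -5], [0, 0, -0.065], 15],
    [[175, 98, -5], [0, 0, -0.065], 15],
    [[210, 118, -5], [0, 0, -0.065], 15],
    [[250, 140, -5], [0, 0, -0.065], 15],
    [[277, 155, -5], [0, 0, -0.065], 15]
  ]
}}

```text
clock: 4.67
tcp_pos: [0.5192, -0.1022, 0.3303]
orientation: [0.001, 0.839, -0.544, -0.002]
wrist_force: [0.4, -0.5, -1.5]
finger_gap: 0.021
grip_force: 39.7
```

Request:
{"api": "step_arm", "payload": {
  "moves": [
    [[0, 0, 0], [0, 0, 0], 15],
    [[0, 0, 0], [0, 0, 0], 15]
  ]
}}

```text
clock: 4.83
tcp_pos: [0.5196, -0.1017, 0.3304]
orientation: [0.0, 0.838, -0.546, -0.002]
wrist_force: [0.7, 0.7, -0.5]
finger_gap: 0.0204
grip_force: 39.7
```

Run:
```python
from meas import *
p,im=snap("wrist","w3");print(np.array(p["pose"]).tolist())
s=telemetry.get_state();print(s["tcp_pos"],s["clock"])
import json;json.dump({k:np.array(p[k]).tolist() for k in("pose","camera_matrix","D")},open("w3.json","w"))
```

```text
[[-0.9145972746469484, 0.38193775470272756, 0.13279825579055815, 0.5536194691787858], [-0.40435619944305684, -0.8661293788466801, -0.2937957846372751, -0.17780919216473437], [0.0028087684743116933, -0.3224026219361505, 0.9465984683002369, 0.4734394905717961], [0.0, 0.0, 0.0, 1.0]]
[ 0.51986938 -0.10039826  0.33078528] 4.8833
```

View pics/w3.png

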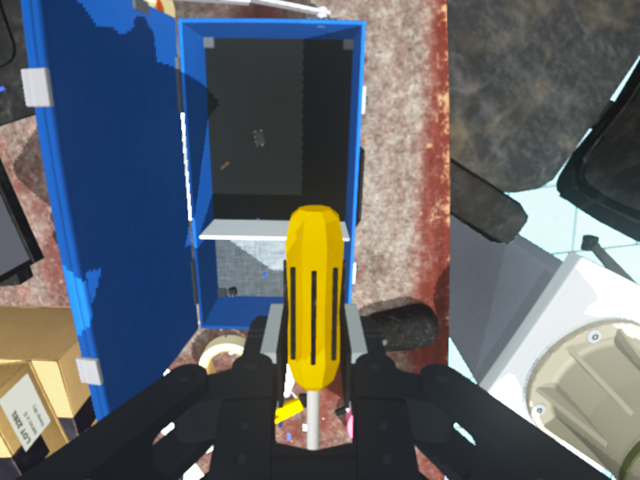

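The wrist picture shows the chest from above. Its outer corners are at FR (366,20), RR (178,20) and RL (199,329), the part-wall runs at row ~230, the lid is on the left, and the stay and pad are at the top. The held screwdriver is in front.

Run:
```python
from h import *
import json
p=json.load(open("w3.json"));pt=imaging.camera_params("top")
hsv=cv2.cvtColor(cv2.imread("pics/w3.png"),cv2.COLOR_BGR2HSV)
m=cv2.inRange(hsv,(0,190,120),(6,255,255))
# refine corners: outer edges of blue mask
b=cv2.inRange(hsv,(100,150,50),(125,255,255))
def col_edge(r): x=np.where(b[r,340:400])[0];return 340+x.max()
R_=range(40,80,5);print([col_edge(r) for r in R_],[col_edge(r) for r in range(170,260,20)])
print("top rows",[np.where(b[:60,c])[0].min() for c in range(200,360,20)])
print("bottom rows",[290+np.where(b[290:345,c])[0].max() for c in range(205,260,10)])
W=onplane(p,[[366,20],[178,20],[199,329]],.085);print(W.round(4).tolist(),np.linalg.norm(W[0]-W[1]),np.linalg.norm(W[1]-W[2]))
e=W[2]-W[1];print(np.degrees(np.arctan2(-e[0],e[1])));e=W[1]-W[0];print(np.degrees(np.arctan2(e[1],e[0])))
f=onplane(p,[[202,230],[345,230]],.073);print(f.round(3))
```

```text
[np.int64(364), np.int64(363), np.int64(363), np.int64(363), np.int64(363), np.int64(363), np.int64(362), np.int64(362)] [np.int64(358), np.int64(357), np.int64(356), np.int64(354), np.int64(352)]
top rows [np.int64(19), np.int64(18), np.int64(18), np.int64(18), np.int64(19), np.int64(19), np.int64(20), np.int64(20)]
bottom rows [np.int64(327), np.int64(327), np.int64(328), np.int64(328), np.int64(328), np.int64(317)]
[[0.542, -0.2708, 0.085], [0.6975, -0.2037, 0.085], [0.5774, 0.0888, 0.085]] 0.16944540050448248 0.31620456271841074
22.322700882202057
23.355305704015763
[[ 0.613 -0.02   0.073]
 [ 0.473 -0.082  0.073]]
```

```bash
cat >> h.py <<'E'
F=np.radians(22.7);CC=np.array([.5597,-.091,0])
RC=R.from_euler("z",F)
def chest(v): return CC+RC.apply(np.array(v,float))
def inchest(w): return RC.inv().apply(np.array(w)-CC)
E
python3 - <<'E'
from h import *
import json
p=json.load(open("w3.json"))
s=telemetry.get_state();print("handle end rel tcp",(rot().inv().apply(onplane(p,[[315,207]],s["tcp_pos"][2]+.015+.01)-s["tcp_pos"])).round(3))
pt=imaging.camera_params("top");print("proj FL FR RL RR",proj(pt,[chest([a,b,.085]) for a,b in((-.085,.1585),(-.085,-.1585),(.085,.1585),(.085,-.1585))]).round(1).tolist())
plan(chest([.028,-.092,.12]),Rt=down(F))
E
```

```text
handle end rel tcp [[ 0.056  0.001 -0.025]]
proj FL FR RL RR [[318.2, 281.0], [395.6, 224.2], [286.3, 240.4], [363.0, 186.3]]
shift [100.7 -66.6 210.4] rv [0.002 0.003 0.022]
```

Request:
{"api": "step_arm", "payload": {
  "moves": [
    [[35, -25, 20], [0, 0, 0.022], 15],
    [[70, -50, 50], [0, 0, 0.022], 15],
    [[97, -67, 80], [0, 0, 0.022], 15],
    [[97, -67, 120], [0, 0, 0.022], 15],
    [[97, -67, 160], [0, 0, 0.022], 15],
    [[97, -67, 200], [0, 0, 0.022], 15],
    [[97, -67, 230], [0, 0, 0.022], 15],
    [[97, -67, 250], [0, 0, 0.022], 15]
  ]
}}

```text
clock: 5.55
tcp_pos: [0.6181, -0.1575, 0.0758]
orientation: [0.001, 0.834, -0.552, -0.005]
wrist_force: [0.1, 0.1, 0.1]
finger_gap: 0.0205
grip_force: 39.7
```

Run:
```python
from h import *
s=telemetry.get_state();print(s["tcp_pos"],inchest(s["tcp_pos"]),s["wrist_force"],s["clock"])
plan(chest([.028,-.088,.024]),Rt=down(F))
```

```text
[ 0.61814409 -0.15753225  0.07581913] [ 0.0282417  -0.08393246  0.07581913] [0.0813324  0.09791681 0.0643247 ] 5.55
shift [ 4.4 -0.1 51.8] rv [0.006 0.007 0.005]
```

Request:
{"api": "step_arm", "payload": {
  "moves": [
    [[4, 0, 30], [0, 0, 0], 15],
    [[4, 0, 52], [0, 0, 0], 15],
    [[4, 0, 55], [0, 0, 0], 15],
    [[4, 0, 55], [0, 0, 0], 15],
    [[4, 0, 55], [0, 0, 0], 28],
    [[4, 0, 55], [0, 0, 0], 38],
    [[4, 0, 55], [0, 0, 0], 45],
    [[4, 0, 55], [0, 0, 0], 50]
  ]
}}

```text
clock: 6.22
tcp_pos: [0.6131, -0.1646, 0.0246]
orientation: [0.007, 0.833, -0.554, -0.007]
wrist_force: [-26.2, -11.0, 9.9]
finger_gap: 0.0496
grip_force: 0.0
```

Request:
{"api": "step_arm", "payload": {
  "moves": [
    [[0, 0, -10], [0, 0, 0], 50],
    [[0, 0, -40], [0, 0, 0], 50],
    [[0, 0, -80], [0, 0, 0], 50],
    [[0, 0, -120], [0, 0, 0], 50],
    [[0, 0, -160], [0, 0, 0], 50],
    [[0, 0, -200], [0, 0, 0], 50],
    [[40, 0, -240], [0, 0, 0], 50],
    [[40, 0, -270], [0, 0, 0], 50]
  ]
}}

```text
clock: 6.88
tcp_pos: [0.6388, -0.2005, 0.2971]
orientation: [0.0, 0.834, -0.552, -0.001]
wrist_force: [1.5, -0.3, -0.6]
finger_gap: 0.0502
grip_force: 0.0
```

Run:
```python
from meas import *
p,im=snap("wrist","w4");s=telemetry.get_state();print(s["tcp_pos"],s["clock"])
hsv=cv2.cvtColor(im,cv2.COLOR_RGB2HSV)
m=cv2.inRange(hsv,(20,150,60),(34,255,255))
k,l,st,c=cv2.connectedComponentsWithStats(cv2.morphologyEx(m,cv2.MORPH_CLOSE,np.ones((7,7))))
for i in range(1,k):
    if st[i,4]>150:
        ys,xs=np.where(l==i);W=[inchest(x) for x in onplane(p,np.c_[xs,ys],.018)];W=np.array(W);print(c[i],st[i],W.min(0).round(3),W.max(0).round(3))
print("corner FL pred",proj(p,[chest([-.085,.1585,.085]),chest([-.085,-.1585,.085])]).round(1).tolist())
plan([.443,.260,.2],Rt=down(np.radians(147)))
```

```text
[ 0.64150874 -0.20310299  0.30727319] 6.9333
[320.34740741 219.45111111] [ 308  186   26   69 1350] [ 0.009 -0.139  0.018] [ 0.036 -0.06   0.018]
[133.20075758 362.73863636] [123 353  23  19 264] [0.249 0.077 0.018] [0.277 0.105 0.018]
corner FL pred [[408.6, 445.2], [439.6, 178.7]]
shift [-504.9    3.7  102.4] rv [-0.012 -0.005  0.975]
```

View pics/w4.png

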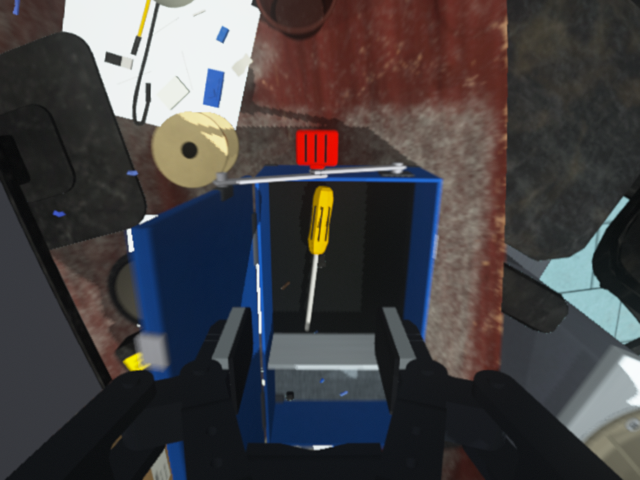

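The picture shows the screwdriver lying in the long compartment (handle at (320,219), tip at (307,328)), and the red pad at (318,148). Next is the cutter.

Request:
{"api": "step_arm", "payload": {
  "moves": [
    [[-40, 0, 0], [0, 0, 0.12], 70],
    [[-80, 0, 0], [0, 0, 0.24], 70],
    [[-120, 0, 0], [0, 0, 0.36], 70],
    [[-160, 0, 0], [0, 0, 0.48], 70],
    [[-200, 0, 0], [0, 0, 0.6], 70],
    [[-240, 0, 0], [0, 0, 0.72], 70],
    [[-280, 2, 10], [0, 0, 0.84], 70],
    [[-320, 4, 25], [0, 0, 0.96], 70]
  ]
}}

```text
clock: 7.6
tcp_pos: [0.5106, 0.093, 0.2736]
orientation: [0.001, -0.484, 0.875, -0.0]
wrist_force: [0.9, 0.5, 0.8]
finger_gap: 0.07
grip_force: 0.0
```

Run:
```python
from meas import *
tools("w5",.01)
s=telemetry.get_state();print(s["tcp_pos"],s["clock"],s["joint_pos"].round(2))
plan([.443,.260,.06],Rt=down(np.radians(146.5)))
p,_=snap("top","t5")
```

```text
[75. 24.] [  33    0   81   55 2027] center 616.0 -177.6 size 31 87 angle 105.2
[443. 276.] [ 427  227   32  102 1687] center 439.6 253.1 size 125 25 angle 55.8
[0.50515215 0.09820696 0.2701307 ] 7.65 [ 0.03  0.19 -0.02  1.37  0.   -0.97]
shift [-103.3  137.5  211.2] rv [ 0.008 -0.     0.019]
```

Request:
{"api": "step_arm", "payload": {
  "moves": [
    [[-25, 32, 0], [0, 0, 0.02], 60],
    [[-50, 65, 15], [0, 0, 0.02], 55],
    [[-75, 97, 30], [0, 0, 0.02], 55],
    [[-97, 125, 60], [0, 0, 0.02], 55],
    [[-106, 137, 100], [0, 0, 0.02], 50],
    [[-106, 137, 140], [0, 0, 0.02], 50],
    [[-106, 137, 180], [0, 0, 0.02], 50],
    [[-106, 137, 215], [0, 0, 0.02], 50]
  ]
}}

```text
clock: 8.37
tcp_pos: [0.4504, 0.2535, 0.0563]
orientation: [0.0, -0.478, 0.878, 0.0]
wrist_force: [1.1, 0.7, 0.2]
finger_gap: 0.0496
grip_force: 0.0
```

Request:
{"api": "step_arm", "payload": {
  "moves": [
    [[0, 0, 0], [0, 0, 0], 50],
    [[0, 0, 0], [0, 0, 0], 50]
  ]
}}

```text
clock: 8.53
tcp_pos: [0.4491, 0.2518, 0.0566]
orientation: [-0.003, -0.477, 0.879, 0.0]
wrist_force: [-0.3, -0.2, 1.0]
finger_gap: 0.0494
grip_force: 0.0
```

Run:
```python
from meas import *
s=telemetry.get_state();print(s["tcp_pos"],s["clock"],s["finger_gap"])
plan([.4452,.2618,.0],Rt=down(np.radians(146.2)))
```

```text
[0.4491025  0.25182995 0.05660756] 8.5333 0.0493600458222624
shift [-6.5  8.5 56.6] rv [ 0.004 -0.005  0.014]
```

Request:
{"api": "step_arm", "payload": {
  "moves": [
    [[-6, 8, 30], [0, 0, 0.014], 50],
    [[-6, 8, 46], [0, 0, 0.014], 50],
    [[-6, 8, 54], [0, 0, 0.014], 45],
    [[-6, 8, 54], [0, 0, 0.014], 12],
    [[-6, 8, 54], [0, 0, 0.014], 12],
    [[-6, 8, 54], [0, 0, 0.014], 12],
    [[-6, 8, 54], [0, 0, 0.014], 12],
    [[-6, 8, 54], [0, 0, 0.014], 12]
  ],
  "grip_force": 40
}}

```text
clock: 9.2
tcp_pos: [0.4499, 0.2619, 0.0064]
orientation: [0.002, -0.47, 0.883, -0.0]
wrist_force: [-0.2, -1.0, 6.6]
finger_gap: 0.0187
grip_force: 39.9
```

Request:
{"api": "step_arm", "payload": {
  "moves": [
    [[0, 0, -15], [0, 0, 0], 12],
    [[0, 0, -50], [0, 0, 0], 12],
    [[0, 0, -90], [0, 0, 0], 12],
    [[0, 0, -130], [0, 0, 0], 12],
    [[0, 0, -170], [0, 0, 0], 12],
    [[0, 0, -210], [0, 0, 0], 12],
    [[0, 0, -250], [0, 0, 0], 12],
    [[0, 0, -250], [0, 0, 0], 12]
  ]
}}

```text
clock: 9.87
tcp_pos: [0.4516, 0.2627, 0.2639]
orientation: [0.007, -0.47, 0.883, -0.001]
wrist_force: [1.1, 0.4, 0.5]
finger_gap: 0.0191
grip_force: 39.2
```

Run:
```python
from meas import *
tools("w6",.27)
s=telemetry.get_state();print(s["tcp_pos"],s["clock"],s["finger_gap"],s["grip_force"])
plan(chest([-.028,-.072,.25]),Rt=down(F))
plan(chest([-.028,.19,.25]),Rt=down(F))
```

```text
[313. 263.] [  284   135    58   285 12950] center 443.7 249.8 size 122 21 angle 56.8
[0.45082641 0.26235591 0.26013984] 9.9167 0.018993192027995303 39.2099355746177
shift [ 295.4 -332.3    9.5] rv [-0.01   0.005 -0.989]
shift [ 151.4 -113.5    9.5] rv [-0.01   0.005 -0.989]
```

Request:
{"api": "step_arm", "payload": {
  "moves": [
    [[25, -28, 0], [0, 0, -0.12], 12],
    [[50, -56, 0], [0, 0, -0.24], 12],
    [[75, -84, 0], [0, 0, -0.36], 12],
    [[100, -112, 0], [0, 0, -0.48], 12],
    [[125, -140, 0], [0, 0, -0.6], 12],
    [[150, -168, 0], [0, 0, -0.72], 12],
    [[175, -196, 0], [0, 0, -0.84], 12],
    [[200, -224, 0], [0, 0, -0.96], 12]
  ]
}}

```text
clock: 10.58
tcp_pos: [0.5204, -0.0249, 0.2535]
orientation: [0.0, 0.807, -0.59, -0.001]
wrist_force: [0.2, 0.2, -0.1]
finger_gap: 0.0189
grip_force: 39.2
```

Run:
```python
from meas import *
s=telemetry.get_state();print(s["tcp_pos"],s["clock"],s["finger_gap"],s["grip_force"])
plan(chest([-.028,-.069,.15]),Rt=down(F))
```

```text
[ 0.52036726 -0.02489692  0.25346946] 10.5833 0.01890840677363451 39.24734522472136
shift [146.2   4.2 103.4] rv [ 0.001  0.001 -0.089]
```

Request:
{"api": "step_arm", "payload": {
  "moves": [
    [[40, 0, 0], [0, 0, -0.08], 12],
    [[80, 0, 0], [0, 0, -0.08], 12],
    [[115, 0, 30], [0, 0, -0.08], 12],
    [[130, 2, 60], [0, 0, -0.08], 12],
    [[138, 3, 90], [0, 0, -0.08], 12],
    [[138, 3, 105], [0, 0, -0.08], 12],
    [[138, 3, 105], [0, 0, -0.08], 12]
  ]
}}

```text
clock: 11.17
tcp_pos: [0.5555, -0.1554, 0.1437]
orientation: [0.001, 0.828, -0.561, -0.005]
wrist_force: [-0.1, 0.7, -0.2]
finger_gap: 0.0187
grip_force: 39.2
```

Run:
```python
from meas import *
s=telemetry.get_state();print(inchest(s["tcp_pos"]),s["clock"],s["finger_gap"],s["grip_force"])
plan(chest([-.028,-.069,.02]),Rt=down(F))
```

```text
[-0.02875258 -0.05780798  0.14373172] 11.1667 0.018716422304015358 39.249643032671884
shift [ 12.1  -1.8 123.6] rv [ 0.007  0.007 -0.016]
```

Request:
{"api": "step_arm", "payload": {
  "moves": [
    [[11, -2, 10], [0, 0, -0.016], 12],
    [[11, -2, 10], [0, 0, -0.016], 12],
    [[11, -2, 10], [0, 0, -0.016], 12]
  ]
}}

```text
clock: 11.42
tcp_pos: [0.565, -0.1651, 0.1397]
orientation: [-0.0, 0.833, -0.554, -0.0]
wrist_force: [-0.2, -0.3, -0.1]
finger_gap: 0.0187
grip_force: 39.3
```

Run:
```python
from meas import *
s=telemetry.get_state();print(inchest(s["tcp_pos"]),s["clock"],s["finger_gap"],s["grip_force"])
plan(chest([-.028,-.069,.018]),Rt=down(F))
```

```text
[-0.02372414 -0.07038589  0.13968053] 11.4167 0.018710078952897124 39.25233105226653
shift [ -1.3   4.3 121.7] rv [0.    0.    0.001]
```

Request:
{"api": "step_arm", "payload": {
  "moves": [
    [[-1, 3, 40], [0, 0, 0], 12],
    [[-1, 3, 80], [0, 0, 0], 12],
    [[-1, 3, 110], [0, 0, 0], 12],
    [[-1, 3, 117], [0, 0, 0], 12],
    [[-1, 3, 119], [0, 0, 0], 12],
    [[-1, 3, 119], [0, 0, 0], 24],
    [[-1, 3, 119], [0, 0, 0], 30],
    [[-1, 3, 119], [0, 0, 0], 34]
  ]
}}

```text
clock: 12.08
tcp_pos: [0.564, -0.1663, 0.023]
orientation: [-0.0, 0.833, -0.553, 0.002]
wrist_force: [0.6, 0.6, -0.3]
finger_gap: 0.0339
grip_force: 0.0
```

Request:
{"api": "step_arm", "payload": {
  "moves": [
    [[0, 0, 0], [0, 0, 0], 34],
    [[0, 0, -20], [0, 0, 0], 34],
    [[0, 0, -60], [0, 0, 0], 40],
    [[0, 0, -100], [0, 0, 0], 40],
    [[0, 0, -140], [0, 0, 0], 40],
    [[0, 0, -180], [0, 0, 0], 40],
    [[-30, 0, -220], [0, 0, 0], 40],
    [[-50, 0, -250], [0, 0, 0], 40]
  ]
}}

```text
clock: 12.75
tcp_pos: [0.5432, -0.1212, 0.2712]
orientation: [-0.0, 0.832, -0.554, 0.001]
wrist_force: [0.2, -0.2, -0.1]
finger_gap: 0.0402
grip_force: 0.0
```

Run:
```python
from meas import *
p,im=snap("wrist","w7");s=telemetry.get_state();print(s["tcp_pos"],s["clock"])
hsv=cv2.cvtColor(im,cv2.COLOR_RGB2HSV)
m=cv2.inRange(hsv,(20,150,60),(34,255,255))
k,l,st,c=cv2.connectedComponentsWithStats(cv2.morphologyEx(m,cv2.MORPH_CLOSE,np.ones((7,7))))
for i in range(1,k):
    if st[i,4]>150:
        ys,xs=np.where(l==i);W=np.array([inchest(x) for x in onplane(p,np.c_[xs,ys],.016)]);(cx,cy),(w,h),a=cv2.minAreaRect((W[:,:2]*1000).astype(np.float32));print(c[i],st[i],cx,cy,w,h,a)
m=cv2.inRange(hsv,(16,35,120),(32,130,255));ys,xs=np.where(m>0);print(len(xs))
W=onplane(p,np.c_[xs,ys],.024);k=np.hypot(W[:,0]-.521,W[:,1]-.18)<.055
print(k.sum(),cv2.minEnclosingCircle((W[k,:2]*1000).astype(np.float32)))
```

```text
[ 0.54344035 -0.11784057  0.27902021] 12.8
[313.4469934  133.78415016] [ 301   69   25  135 2877] -26.13204574584961 -80.64989471435547 23.52703094482422 129.81593322753906 0.47663435339927673
[262.27388861 119.94481349] [ 248   77   29   88 1957] 24.214824676513672 -97.0963363647461 83.68770599365234 24.53624725341797 83.63333129882812
11536
387 ((500.8516845703125, 166.08702087402344), 40.443172454833984)
```

View pics/w7.png

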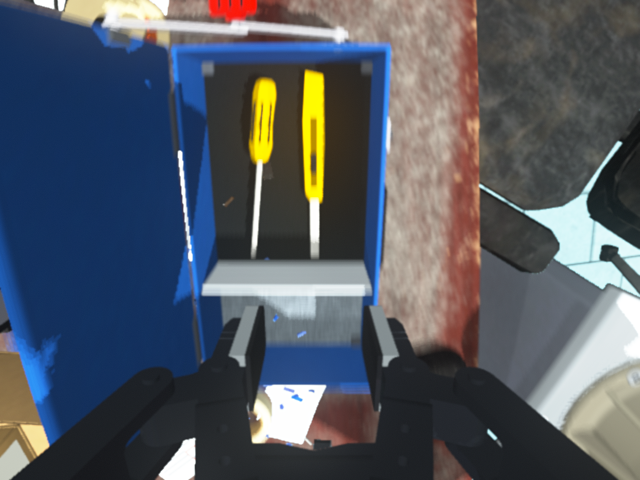

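The picture shows the screwdriver (262,120) and cutter (313,134) both lying flat in the long compartment. Now the tape.

Run:
```python
from meas import *
print(inchest([.5205,.18,0]));plan(chest([.034,.25,.28]),Rt=down(F))
```

```text
[0.06841704 0.26513534 0.        ]
shift [-268.3  -60.2   -2. ] rv [-0.009 -0.006  0.003]
```

Request:
{"api": "step_arm", "payload": {
  "moves": [
    [[-40, -10, 0], [0, 0, 0], 50],
    [[-80, -20, 0], [0, 0, 0], 50],
    [[-120, -30, 0], [0, 0, 0], 50],
    [[-160, -40, 0], [0, 0, 0], 50],
    [[-200, -50, 0], [0, 0, 0], 50],
    [[-240, -60, 0], [0, 0, 0], 50],
    [[-262, -60, 0], [0, 0, 0], 50],
    [[-262, -60, 0], [0, 0, 0], 50]
  ]
}}

```text
clock: 13.47
tcp_pos: [0.4953, 0.1478, 0.2692]
orientation: [-0.001, 0.835, -0.551, 0.0]
wrist_force: [-0.0, -0.6, 0.4]
finger_gap: 0.0497
grip_force: 0.0
```

Request:
{"api": "step_arm", "payload": {
  "moves": [
    [[0, 0, 0], [0, 0, 0], 50],
    [[0, 0, 0], [0, 0, 0], 50]
  ]
}}

```text
clock: 13.63
tcp_pos: [0.4971, 0.1436, 0.2687]
orientation: [-0.0, 0.833, -0.553, 0.001]
wrist_force: [1.0, -0.5, 0.5]
finger_gap: 0.0497
grip_force: 0.0
```

Run:
```python
from meas import *
p,im=snap("wrist","w8");s=telemetry.get_state();print(s["tcp_pos"],inchest(s["tcp_pos"]),s["clock"])
hsv=cv2.cvtColor(im,cv2.COLOR_RGB2HSV)
m=cv2.inRange(hsv,(16,35,120),(32,150,255))
cs,_=cv2.findContours(m,cv2.RETR_EXTERNAL,cv2.CHAIN_APPROX_NONE)
for q in cs:
    if cv2.contourArea(q)>1500:
        W=onplane(p,q.reshape(-1,2),.024);e=cv2.fitEllipse((W[:,:2]*1000).astype(np.float32));print(q.reshape(-1,2).mean(0),cv2.contourArea(q),e,cv2.minEnclosingCircle((W[:,:2]*1000).astype(np.float32)))
```

```text
[0.4972877  0.14314371 0.26850557] [0.03277975 0.24009178 0.26850557] 13.6833
[266.69803063 219.77899344] 4164.5 ((524.9592895507812, 173.42066955566406), (75.55976867675781, 85.00243377685547), 178.49778747558594) ((524.3449096679688, 174.13275146484375), 43.75263595581055)
[ 56.88088377 269.81556196] 15808.5 ((733.1618041992188, 341.2624816894531), (167.0848846435547, 313.569580078125), 178.81541442871094) ((742.4647216796875, 358.7992248535156), 184.37051391601562)
```

View pics/w8.png

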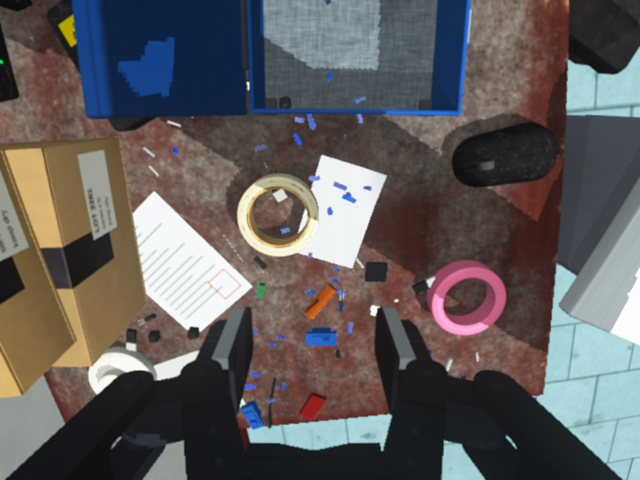

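Run:
```python
from meas import *
p=imaging.camera_params("wrist")
c=onplane(p,[[278.5,215]],.024)[0];print(c,inchest(c))
c=(c+[.524,.174,.024])/2
q=inchest(c)-[.0345,0,0];w=chest(q);plan([w[0],w[1],.06],Rt=down(F))
```

```text
[0.52399977 0.17184878 0.024     ] [0.06850011 0.25626494 0.024     ]
shift [-17.3  -1.5 208.5] rv [-0.001 -0.001  0.001]
```

Request:
{"api": "step_arm", "payload": {
  "moves": [
    [[-17, -1, 40], [0, 0, 0], 44],
    [[-17, -1, 80], [0, 0, 0], 44],
    [[-17, -1, 120], [0, 0, 0], 44],
    [[-17, -1, 160], [0, 0, 0], 44],
    [[-17, -1, 195], [0, 0, 0], 44],
    [[-17, -1, 205], [0, 0, 0], 44],
    [[-17, -1, 205], [0, 0, 0], 44]
  ]
}}

```text
clock: 14.27
tcp_pos: [0.489, 0.1584, 0.0604]
orientation: [0.002, 0.832, -0.554, -0.002]
wrist_force: [0.6, -0.6, 0.5]
finger_gap: 0.044
grip_force: 0.0
```

Run:
```python
from meas import *
s=telemetry.get_state();print(s["tcp_pos"],s["clock"],s["finger_gap"])
w=chest(inchest([.524,.173,0])-[.0345,0,0]);plan([w[0],w[1],.004],Rt=down(F))
```

```text
[0.48904198 0.15836223 0.06040697] 14.2667 0.04398025044066326
shift [ 0.1 -3.7 56.4] rv [ 0.006  0.002 -0.   ]
```

Request:
{"api": "step_arm", "payload": {
  "moves": [
    [[0, -3, 30], [0, 0, 0], 44],
    [[0, -3, 50], [0, 0, 0], 44],
    [[0, -3, 56], [0, 0, 0], 44],
    [[0, -3, 56], [0, 0, 0], 6],
    [[0, -3, 56], [0, 0, 0], 6],
    [[0, -3, 56], [0, 0, 0], 6],
    [[0, -3, 56], [0, 0, 0], 6],
    [[0, -3, 56], [0, 0, 0], 6]
  ],
  "grip_force": 40
}}

```text
clock: 14.93
tcp_pos: [0.4958, 0.1613, 0.0092]
orientation: [-0.001, 0.833, -0.553, 0.002]
wrist_force: [-0.7, -0.9, 7.4]
finger_gap: 0.0105
grip_force: 40.3
```

Request:
{"api": "step_arm", "payload": {
  "moves": [
    [[0, 0, -15], [0, 0, 0], 6],
    [[0, 0, -50], [0, 0, 0], 6],
    [[0, 0, -90], [0, 0, 0], 6],
    [[0, 0, -130], [0, 0, 0], 6],
    [[0, 0, -170], [0, 0, 0], 6],
    [[0, 0, -170], [0, 0, 0], 6]
  ]
}}

```text
clock: 15.43
tcp_pos: [0.4985, 0.1621, 0.1863]
orientation: [-0.005, 0.833, -0.553, 0.005]
wrist_force: [1.8, 0.7, -0.6]
finger_gap: 0.0101
grip_force: 39.8
```

Run:
```python
from meas import *
s=telemetry.get_state();print(s["tcp_pos"],s["clock"],s["finger_gap"])
plan(chest([-.026,.104,.17]),Rt=down(F))
p,im=snap("wrist","w9")
```

```text
[0.49846441 0.16207942 0.18626817] 15.4333 0.010148548325752958
shift [152.9  67.7  15.8] rv [-0.014 -0.003  0.002]
```

View pics/w9.png

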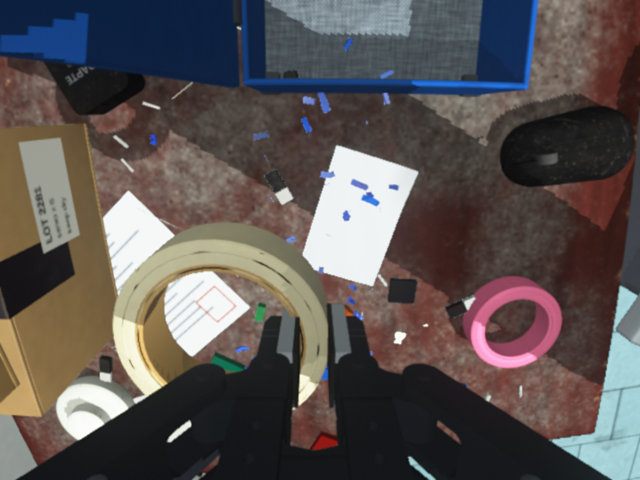

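The picture shows the ring held by its front wall, with its outline centred near (222,320).

Run:
```python
from meas import *
s=telemetry.get_state();p=imaging.camera_params("wrist")
W=onplane(p,[[222,320],[113,320],[225,223],[225,418]],s["tcp_pos"][2]+.015)
print((rot().inv().apply(W-s["tcp_pos"])*1000).round(1))
```

```text
[[  9.8 -34.1 -14.6]
 [  9.  -76.4 -14.2]
 [ 47.3 -30.2 -14.6]
 [-36.7 -36.8 -14.7]]
```

Request:
{"api": "step_arm", "payload": {
  "moves": [
    [[35, 16, 0], [0, 0, 0], 6],
    [[70, 32, 0], [0, 0, 0], 6],
    [[105, 48, 0], [0, 0, 0], 6],
    [[135, 60, 0], [0, 0, 0], 6],
    [[147, 68, 10], [0, 0, 0], 6],
    [[147, 68, 20], [0, 0, 0], 6],
    [[147, 68, 30], [0, 0, 0], 6],
    [[147, 68, 30], [0, 0, 0], 6]
  ]
}}

```text
clock: 16.15
tcp_pos: [0.4862, 0.0002, 0.1442]
orientation: [0.001, 0.833, -0.553, -0.002]
wrist_force: [-0.1, -0.5, -1.2]
finger_gap: 0.0106
grip_force: 39.9
```

Run:
```python
from meas import *
s=telemetry.get_state();print(inchest(s["tcp_pos"]),s["clock"],s["finger_gap"])
plan(chest([-.026,.110,.028]),Rt=down(F))
```

```text
[-0.03262165  0.11248526  0.14422372] 16.15 0.01060029520584348
shift [  2.9  -7.1 116.2] rv [0.004 0.003 0.002]
```

Request:
{"api": "step_arm", "payload": {
  "moves": [
    [[3, -6, 15], [0, 0, 0], 6],
    [[3, -6, 30], [0, 0, 0], 6],
    [[3, -6, 60], [0, 0, 0], 6],
    [[3, -6, 90], [0, 0, 0], 6],
    [[3, -6, 108], [0, 0, 0], 6],
    [[3, -6, 116], [0, 0, 0], 6],
    [[3, -6, 116], [0, 0, 0], 6]
  ]
}}

```text
clock: 16.73
tcp_pos: [0.4931, 0.0004, 0.0291]
orientation: [0.001, 0.834, -0.552, -0.002]
wrist_force: [-0.2, -0.1, -0.4]
finger_gap: 0.0103
grip_force: 39.9
```

Request:
{"api": "step_arm", "payload": {
  "moves": [
    [[0, 0, 0], [0, 0, 0], 16],
    [[0, 0, 0], [0, 0, 0], 24],
    [[0, 0, 0], [0, 0, 0], 30],
    [[0, 0, 0], [0, 0, 0], 32],
    [[0, 0, -25], [0, 0, 0], 32],
    [[0, 0, -60], [0, 0, 0], 32],
    [[0, 0, -100], [0, 0, 0], 32],
    [[0, 0, -140], [0, 0, 0], 32]
  ]
}}

```text
clock: 17.4
tcp_pos: [0.4944, -0.0011, 0.1731]
orientation: [-0.0, 0.833, -0.553, -0.0]
wrist_force: [0.8, -0.1, -0.8]
finger_gap: 0.0317
grip_force: 0.0
```

Request:
{"api": "step_arm", "payload": {
  "moves": [
    [[0, 0, -40], [0, 0, 0], 32],
    [[0, 0, -80], [0, 0, 0], 20],
    [[20, 0, -120], [0, 0, 0], 0],
    [[50, 0, -140], [0, 0, 0], 0],
    [[85, 0, -150], [0, 0, 0], 0],
    [[125, 0, -160], [0, 0, 0], 0],
    [[125, 0, -160], [0, 0, 0], 0],
    [[125, 0, -160], [0, 0, 0], 0]
  ]
}}

```text
clock: 18.07
tcp_pos: [0.5441, -0.1185, 0.3317]
orientation: [-0.0, 0.832, -0.555, 0.001]
wrist_force: [-0.6, 0.4, -0.7]
finger_gap: -0.0002
grip_force: 0.0
```

Run:
```python
from meas import *
p,im=snap("wrist","w10");s=telemetry.get_state();print(inchest(s["tcp_pos"]),s["clock"],s["finger_gap"],s["joint_pos"].round(2))
hsv=cv2.cvtColor(im,cv2.COLOR_RGB2HSV)
m=cv2.inRange(hsv,(16,35,90),(32,150,255))
cs,_=cv2.findContours(m,cv2.RETR_EXTERNAL,cv2.CHAIN_APPROX_NONE)
for q in cs:
    if cv2.contourArea(q)>800:
        W=np.array([inchest(v) for v in onplane(p,q.reshape(-1,2),.03)]);print("cream",q.reshape(-1,2).mean(0),cv2.contourArea(q),W.min(0).round(3),W.max(0).round(3))
m=cv2.inRange(hsv,(0,190,90),(6,255,255))|cv2.inRange(hsv,(175,190,90),(180,255,255))
k,l,st,c=cv2.connectedComponentsWithStats(m)
pt=imaging.camera_params("top")
for i in range(1,k):
    if st[i,4]>200:
        print("red",c[i],st[i]);o,d=ray(p,[c[i]]);o2,d2=ray(pt,[[383.1,190.7]])
        A=np.c_[d[0],-d2[0]];t=np.linalg.lstsq(A,o2-o,rcond=None)[0];a=o+t[0]*d[0];b=o2+t[1]*d2[0];print(inchest(a),inchest(b))
        for z in(.08,.1,.12):print(z,inchest(onplane(p,[c[i]],z)[0]))
```

```text
[-0.02516433 -0.01778123  0.33128221] 18.1167 -0.00036164638487597346 [-0.36  0.27  0.23  1.53  0.   -2.32]
cream [607.06458333 411.7625    ] 4879.0 [-0.565  0.222  0.03 ] [-0.393  0.467  0.03 ]
cream [ 45.71455939 400.83716475] 11193.0 [0.274 0.164 0.03 ] [0.506 0.466 0.03 ]
cream [282.41062802 289.9468599 ] 2230.5 [-0.029  0.073  0.03 ] [0.051 0.149 0.03 ]
cream [146.30522088  19.22088353] 1217.5 [ 0.106 -0.22   0.03 ] [ 0.197 -0.184  0.03 ]
red [249.24478178  14.30834915] [ 229    0   41   32 1054]
[ 0.02625379 -0.17965115  0.12827835] [ 0.0195685  -0.18553273  0.12859891]
0.08 [ 0.03342972 -0.19043901  0.08      ]
0.1 [ 0.03045699 -0.18596999  0.1       ]
0.12 [ 0.02748426 -0.18150096  0.12      ]
```

View pics/w10.png

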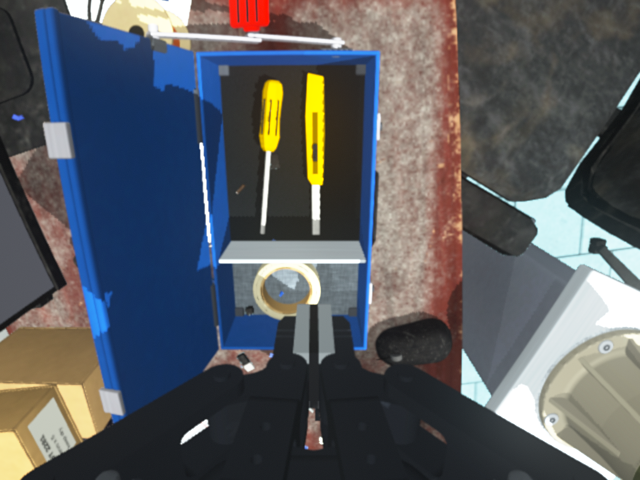

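The picture shows the tape flat in the short compartment at (287,288) and both tools still in place. That makes 11 viewed pictures, one over the limit of 10, so I won't view any more and will measure by mask only. Next is the pad.

Run:
```python
from meas import *
plan(chest([.02,-.165,.27]),Rt=down(F))
```

```text
shift [147.2 -45.2  61.3] rv [-0.  0. -0.]
```

Request:
{"api": "step_arm", "payload": {
  "moves": [
    [[38, -12, 0], [0, 0, 0], 0],
    [[76, -24, 15], [0, 0, 0], 0],
    [[112, -36, 35], [0, 0, 0], 0],
    [[147, -45, 50], [0, 0, 0], 0],
    [[147, -45, 60], [0, 0, 0], 0],
    [[147, -45, 60], [0, 0, 0], 0],
    [[147, -45, 60], [0, 0, 0], 0]
  ]
}}

```text
clock: 18.7
tcp_pos: [0.641, -0.2329, 0.2701]
orientation: [-0.0, 0.833, -0.553, -0.002]
wrist_force: [0.7, 0.1, 0.3]
finger_gap: -0.0002
grip_force: 0.0
```

```bash
cat > pad.py <<'E'
from meas import *
def pad():
    p,im=snap("wrist","pad");s=telemetry.get_state();print(inchest(s["tcp_pos"]).round(4),s["clock"])
    hsv=cv2.cvtColor(im,cv2.COLOR_RGB2HSV)
    m=cv2.inRange(hsv,(0,180,80),(6,255,255))|cv2.inRange(hsv,(175,180,80),(180,255,255))
    k,l,st,c=cv2.connectedComponentsWithStats(cv2.morphologyEx(m,cv2.MORPH_CLOSE,np.ones((5,5))))
    for i in range(1,k):
        if st[i,4]>300:
            ys,xs=np.where(l==i);print(st[i])
            for z in(.09,.1,.11,.12,.1335):
                W=np.array([inchest(v) for v in onplane(p,np.c_[xs,ys],z)]);print(z,W.mean(0).round(4),(W.max(0)-W.min(0)).round(4))
E
python3 -c "
from pad import *
pad()"
```

```text
[ 0.0206 -0.1623  0.2721] 18.75
[ 280  173   45   40 1626]
0.09 [ 0.029 -0.182  0.09 ] [0.0365 0.0331 0.    ]
0.1 [ 0.0288 -0.1839  0.1   ] [0.0354 0.032  0.    ]
0.11 [ 0.0285 -0.1859  0.11  ] [0.0343 0.031  0.    ]
0.12 [ 0.0283 -0.1879  0.12  ] [0.0331 0.03   0.    ]
0.1335 [ 0.0279 -0.1905  0.1335] [0.0316 0.0286 0.    ]
```

Run:
```python
from meas import *
plan(chest([.020,-.190,.16]),Rt=down(F)*R.from_rotvec([.4,0,0]))
```

```text
shift [ 27.8   0.7 112.1] rv [0.4   0.001 0.003]
```

Request:
{"api": "step_arm", "payload": {
  "moves": [
    [[10, 0, 20], [0.12, 0, 0], 0],
    [[20, 0, 50], [0.24, 0, 0], 0],
    [[28, 0, 80], [0.36, 0, 0], 0],
    [[28, 0, 105], [0.4, 0, 0], 0],
    [[28, 0, 110], [0.4, 0, 0], 0],
    [[28, 0, 110], [0.4, 0, 0], 0]
  ]
}}

```text
clock: 19.25
tcp_pos: [0.6509, -0.2586, 0.1614]
orientation: [-0.165, 0.816, -0.542, 0.109]
wrist_force: [0.4, 0.8, 0.7]
finger_gap: 0.0003
grip_force: 0.0
```

Run:
```python
from pad import *
pad();print(telemetry.get_state()["wrist_force"])
plan(chest([.021,-.190,.128]),Rt=down(F)*R.from_rotvec([.4,0,0]))
plan(chest([.034,-.190,.095]),Rt=down(F)*R.from_rotvec([.4,0,0]))
```

```text
[ 0.0213 -0.1916  0.164 ] 19.3
[ 302  254   59   60 2789]
0.09 [ 0.038  -0.1748  0.09  ] [0.0371 0.0365 0.    ]
0.1 [ 0.0344 -0.1797  0.1   ] [0.0353 0.0347 0.    ]
0.11 [ 0.0308 -0.1845  0.11  ] [0.0334 0.0329 0.    ]
0.12 [ 0.0272 -0.1893  0.12  ] [0.0316 0.0311 0.    ]
0.1335 [ 0.0223 -0.1959  0.1335] [0.0292 0.0287 0.    ]
[ 0.36118024 -0.12083154  0.62775653]
shift [-1.7 14.3 33. ] rv [-0.001 -0.001  0.004]
shift [-1.7 15.2 68.5] rv [-0.001 -0.001  0.004]
```

Request:
{"api": "step_arm", "payload": {
  "moves": [
    [[-1, 12, 20], [0, 0, 0], 0],
    [[-1, 15, 33], [0, 0, 0], 0],
    [[-1, 15, 40], [0, 0, 0], 0],
    [[-1, 15, 47], [0, 0, 0], 0],
    [[-1, 15, 54], [0, 0, 0], 0],
    [[-1, 15, 54], [0, 0, 0], 0]
  ]
}}

```text
clock: 19.8
tcp_pos: [0.6631, -0.256, 0.1086]
orientation: [-0.167, 0.817, -0.54, 0.113]
wrist_force: [3.1, 2.5, 1.7]
finger_gap: -0.0003
grip_force: 2.0
```

Run:
```python
from pad import *
pad();print(RC.inv().apply(telemetry.get_state()["wrist_force"]))
```

```text
[ 0.0314 -0.1922  0.1087] 19.85
[286 283  59  34 889]
0.09 [ 0.0424 -0.1926  0.09  ] [0.0293 0.0185 0.    ]
0.1 [ 0.038  -0.1981  0.1   ] [0.0274 0.0172 0.    ]
0.11 [ 0.0336 -0.2036  0.11  ] [0.0254 0.016  0.    ]
0.12 [ 0.0291 -0.209   0.12  ] [0.0235 0.0148 0.    ]
0.1335 [ 0.0232 -0.2164  0.1335] [0.0209 0.0131 0.    ]
[4.20952907 0.47886935 2.82025099]
```

Request:
{"api": "step_arm", "payload": {
  "moves": [
    [[0, 0, 7], [0, 0, 0], 0],
    [[0, -1, 14], [0, 0, 0], 0],
    [[0, -1, 21], [0, 0, 0], 0],
    [[0, -1, 28], [0, 0, 0], 0],
    [[0, -1, 28], [0, 0, 0], 0]
  ]
}}

```text
clock: 20.27
tcp_pos: [0.6719, -0.2529, 0.0817]
orientation: [-0.165, 0.817, -0.542, 0.112]
wrist_force: [3.3, -1.1, 2.5]
finger_gap: 0.0003
grip_force: 1.4
```

Run:
```python
from pad import *
pad();print(RC.inv().apply(telemetry.get_state()["wrist_force"]))
```

```text
[ 0.041  -0.1925  0.0818] 20.3167
[307 283  43  39 639]
0.09 [ 0.0329 -0.2089  0.09  ] [0.0171 0.0132 0.    ]
0.1 [ 0.0291 -0.2142  0.1   ] [0.0157 0.0121 0.    ]
0.11 [ 0.0253 -0.2196  0.11  ] [0.0143 0.0111 0.    ]
0.12 [ 0.0215 -0.2249  0.12  ] [0.013 0.01  0.   ]
0.1335 [ 0.0163 -0.2322  0.1335] [0.0111 0.0086 0.    ]
[ 2.97705765 -1.80464163  2.01762816]
```

Request:
{"api": "step_arm", "payload": {
  "moves": [
    [[0, 5, -15], [0, 0, 0], 0],
    [[0, 10, -50], [0, 0, 0], 0],
    [[0, 0, -90], [-0.1, 0, 0], 0],
    [[0, -20, -130], [-0.2, 0, 0], 0],
    [[0, -40, -160], [-0.3, 0, 0], 0],
    [[-28, -54, -185], [-0.4, 0, 0], 0],
    [[-28, -54, -185], [-0.4, 0, 0], 0],
    [[-28, -54, -185], [-0.4, 0, 0], 0]
  ]
}}

```text
clock: 20.98
tcp_pos: [0.6408, -0.2332, 0.275]
orientation: [-0.0, 0.834, -0.552, 0.003]
wrist_force: [0.4, -0.7, -0.9]
finger_gap: -0.0002
grip_force: 0.0
```

Run:
```python
from pad import *
pad()
im=cv2.imread("pics/pad.png");h,w=im.shape[:2]
p=imaging.camera_params("wrist")
print("lid free corner if 0: ",proj(p,[chest([.085+.172*np.sin(.122)+.0,y,.085+.172*np.cos(.122)]) for y in(-.159,.159)]).round())
plan(chest([.02,-.165,.27]),Rt=down(F))
```

```text
[ 0.0184 -0.1628  0.2723] 21.0333
[278 165  31  37 960]
0.09 [ 0.0376 -0.1904  0.09  ] [0.0252 0.0304 0.    ]
0.1 [ 0.037 -0.192  0.1  ] [0.0245 0.0295 0.    ]
0.11 [ 0.0365 -0.1937  0.11  ] [0.0237 0.0286 0.    ]
0.12 [ 0.036  -0.1953  0.12  ] [0.0229 0.0277 0.    ]
0.1335 [ 0.0352 -0.1976  0.1335] [0.0219 0.0264 0.    ]
lid free corner if 0:  [[126. 310.]
 [203. 657.]]
shift [ 2.2 -1.6  2.3] rv [-0.002 -0.002  0.004]
```

Run:
```python
from meas import *
pt=imaging.camera_params("top");ps=imaging.camera_params("side")
for z in(.05,.1,.2,.3,.4):
    print(z,"top",[inchest(v)[:2].round(3).tolist() for v in onplane(pt,[[278,186],[309,150]],z)],"side bottom corners",[inchest(v)[:2].round(3).tolist() for v in onplane(ps,[[207,272],[160,130]],z)])
plan(chest([.15,-.03,.30]),Rt=down(F))
```

```text
0.05 top [[0.272, 0.059], [0.318, -0.108]] side bottom corners [[0.254, -0.021], [0.391, -0.836]]
0.1 top [[0.251, 0.07], [0.296, -0.092]] side bottom corners [[0.251, 0.034], [0.381, -0.743]]
0.2 top [[0.21, 0.092], [0.252, -0.06]] side bottom corners [[0.245, 0.143], [0.362, -0.557]]
0.3 top [[0.168, 0.114], [0.208, -0.029]] side bottom corners [[0.239, 0.252], [0.344, -0.372]]
0.4 top [[0.127, 0.136], [0.164, 0.003]] side bottom corners [[0.233, 0.362], [0.325, -0.186]]
shift [-132.2 -132.2  -27.7] rv [-0.002 -0.002  0.004]
```

Request:
{"api": "step_arm", "payload": {
  "moves": [
    [[-25, 0, -30], [0, 0, 0], 0],
    [[-60, -15, -35], [0, 0, 0], 0],
    [[-90, -45, -35], [0, 0, 0], 0],
    [[-102, -80, -35], [0, 0, 0], 0],
    [[-102, -110, -35], [0, 0, 0], 0],
    [[-102, -130, -35], [0, 0, 0], 0],
    [[-102, -130, -35], [0, 0, 0], 0],
    [[-102, -130, -35], [0, 0, 0], 0]
  ]
}}

```text
clock: 21.7
tcp_pos: [0.7184, -0.0911, 0.3029]
orientation: [0.001, 0.833, -0.553, -0.002]
wrist_force: [-0.9, -0.1, 0.8]
finger_gap: 0.0003
grip_force: 0.0
```

Run:
```python
from meas import *
s=telemetry.get_state();print(inchest(s["tcp_pos"]),s["wrist_force"],s["clock"],s["joint_pos"].round(2))
plan(chest([.145,-.06,.22]),Rt=down(F))
```

```text
[ 0.14638664 -0.0613106   0.30288407] [-0.90547927 -0.12720896  0.82882947] 21.7 [-0.24  0.67  0.79  1.69 -0.   -2.21]
shift [-1.1  1.1 82.9] rv [0.004 0.003 0.001]
```

Request:
{"api": "step_arm", "payload": {
  "moves": [
    [[0, 0, 40], [0, 0, 0], 0],
    [[0, 0, 75], [0, 0, 0], 0],
    [[0, 0, 83], [0, 0, 0], 0],
    [[0, 10, 83], [0, 0, 0], 0],
    [[0, 20, 83], [0, 0, 0], 0],
    [[0, 30, 83], [0, 0, 0], 0],
    [[0, 36, 83], [0, 0, 0], 0]
  ]
}}

```text
clock: 22.28
tcp_pos: [0.6839, -0.106, 0.2249]
orientation: [0.0, 0.832, -0.554, 0.0]
wrist_force: [0.8, -0.6, 0.0]
finger_gap: 0.0003
grip_force: 0.0
```

Run:
```python
from meas import *
s=telemetry.get_state();print(inchest(s["tcp_pos"]),RC.inv().apply(s["wrist_force"]),s["clock"])
for x,z in((.109,.222),(.075,.220),(.043,.207),(.014,.187),(-.009,.160),(-.024,.129),(-.031,.098)): plan(chest([x,-.06,z]),Rt=down(F))
```

```text
[ 0.10880437 -0.06173153  0.22486377] [ 0.49122218 -0.85466704  0.03138048] 22.2833
shift [-1.7 -0.2  2.9] rv [-0. -0. -0.]
shift [-1.7 33.8  4.9] rv [-0. -0. -0.]
shift [-1.7 65.8 17.9] rv [-0. -0. -0.]
shift [-1.7 94.8 37.9] rv [-0. -0. -0.]
shift [ -1.7 117.8  64.9] rv [-0. -0. -0.]
shift [ -1.7 132.8  95.9] rv [-0. -0. -0.]
shift [ -1.7 139.8 126.9] rv [-0. -0. -0.]
```

Request:
{"api": "step_arm", "payload": {
  "moves": [
    [[0, 12, 2], [0, 0, 0], 0],
    [[0, 24, 3], [0, 0, 0], 0],
    [[0, 36, 5], [0, 0, 0], 0],
    [[0, 47, 9], [0, 0, 0], 0],
    [[0, 58, 14], [0, 0, 0], 0]
  ]
}}

```text
clock: 22.7
tcp_pos: [0.6313, -0.128, 0.2109]
orientation: [-0.0, 0.833, -0.554, 0.001]
wrist_force: [-0.1, 1.3, 0.4]
finger_gap: -0.0
grip_force: 0.0
```

Run:
```python
from meas import *
s=telemetry.get_state();print(inchest(s["tcp_pos"]),RC.inv().apply(s["wrist_force"]),s["clock"])
p,im=snap("side","s2");a=cv2.imread("pics/side0.png")[:,:,::-1]
hsv=cv2.cvtColor(im,cv2.COLOR_RGB2HSV);m=cv2.inRange(hsv[150:330,230:380],(100,130,60),(125,255,255));print(cv2.boundingRect(m),m.sum()//255)
hsv=cv2.cvtColor(a.copy(),cv2.COLOR_RGB2HSV);m=cv2.inRange(hsv[150:330,230:380],(100,130,60),(125,255,255));print(cv2.boundingRect(m),m.sum()//255)
```

```text
[ 0.0517724  -0.06171869  0.21088532] [0.4305963  1.19645178 0.35549842] 22.7
(11, 29, 103, 137) 3088
(11, 26, 103, 139) 1682
```

Request:
{"api": "step_arm", "payload": {
  "moves": [
    [[0, 14, 6], [0, 0, 0], 0],
    [[0, 28, 13], [0, 0, 0], 0],
    [[0, 42, 24], [0, 0, 0], 0],
    [[0, 55, 37], [0, 0, 0], 0],
    [[0, 65, 51], [0, 0, 0], 0]
  ]
}}

```text
clock: 23.17
tcp_pos: [0.5721, -0.1532, 0.1601]
orientation: [-0.0, 0.833, -0.554, 0.002]
wrist_force: [0.8, 0.0, 2.9]
finger_gap: -0.0002
grip_force: 0.9
```

Run:
```python
from meas import *
s=telemetry.get_state();print(inchest(s["tcp_pos"]),RC.inv().apply(s["wrist_force"]),s["clock"],s["grip_force"])
p,im=snap("side","s3")
hsv=cv2.cvtColor(im,cv2.COLOR_RGB2HSV);m=cv2.inRange(hsv[150:330,230:380],(100,130,60),(125,255,255));print(cv2.boundingRect(m),m.sum()//255)
```

```text
[-0.01252896 -0.06214716  0.16013951] [ 0.73640726 -0.2943535   2.94987852] 23.1667 0.862639153492637
(11, 18, 103, 151) 5031
```

Request:
{"api": "step_arm", "payload": {
  "moves": [
    [[0, 7, 12], [0, 0, 0], 0],
    [[0, 12, 24], [0, 0, 0], 0],
    [[0, 16, 36], [0, 0, 0], 0],
    [[0, 19, 48], [0, 0, 0], 0],
    [[0, 20, 57], [0, 0, 0], 0],
    [[0, 20, 62], [0, 0, 0], 0],
    [[0, 20, 65], [0, 0, 0], 0],
    [[0, 20, 65], [0, 0, 0], 0]
  ]
}}

```text
clock: 23.88
tcp_pos: [0.5538, -0.1599, 0.095]
orientation: [0.0, 0.833, -0.553, 0.0]
wrist_force: [-4.3, 0.1, 8.1]
finger_gap: 0.0
grip_force: 3.9
```

Run:
```python
from meas import *
s=telemetry.get_state();print(inchest(s["tcp_pos"]),RC.inv().apply(s["wrist_force"]),s["clock"],s["grip_force"])
p,im=snap("side","s4")
hsv=cv2.cvtColor(im,cv2.COLOR_RGB2HSV);m=cv2.inRange(hsv[150:330,230:380],(100,130,60),(125,255,255));print(cv2.boundingRect(m),m.sum()//255)
```

```text
[-0.03199127 -0.06128908  0.09498993] [-3.96197755  1.73649025  8.1312999 ] 23.8833 3.900669844733784
(11, 18, 105, 151) 5624
```

Request:
{"api": "step_arm", "payload": {
  "moves": [
    [[0, 0, 2], [0, 0, 0], 0],
    [[0, 0, 4], [0, 0, 0], 0],
    [[0, 0, 4], [0, 0, 0], 0],
    [[0, 0, 4], [0, 0, 0], 0]
  ]
}}

```text
clock: 24.27
tcp_pos: [0.554, -0.1599, 0.0948]
orientation: [0.0, 0.833, -0.553, 0.002]
wrist_force: [-11.7, 4.3, 30.4]
finger_gap: 0.0002
grip_force: 15.0
```

Force rose to 30 N with no further motion, so the lid is on its stop. Lift away and check.

Request:
{"api": "step_arm", "payload": {
  "moves": [
    [[0, 0, -10], [0, 0, 0], 0],
    [[0, 0, -40], [0, 0, 0], 0],
    [[0, 0, -80], [0, 0, 0], 0],
    [[0, 0, -120], [0, 0, 0], 0],
    [[0, 0, -160], [0, 0, 0], 0],
    [[0, 0, -190], [0, 0, 0], 0],
    [[0, 0, -190], [0, 0, 0], 0],
    [[0, 0, -190], [0, 0, 0], 0]
  ]
}}

```text
clock: 24.93
tcp_pos: [0.5554, -0.1602, 0.2826]
orientation: [-0.001, 0.833, -0.553, 0.003]
wrist_force: [-0.6, 0.1, 0.4]
finger_gap: 0.0007
grip_force: 0.0
```

Run:
```python
from meas import *
p,im=snap("wrist","w11")
hsv=cv2.cvtColor(im,cv2.COLOR_RGB2HSV);m=cv2.inRange(hsv,(95,100,40),(130,255,255))
k,l,st,c=cv2.connectedComponentsWithStats(m);i=1+st[1:,4].argmax();print(st[i])
print("pred lid corners shut",proj(p,[chest([a,b,.095]) for a,b in((-.087,-.1595),(.085,-.1595),(-.087,.1595),(.085,.1595))]).round().tolist())
print("if 3.5mm/..0.05rad open front",proj(p,[chest([-.087,-.1595,.104])]).round().tolist())
# front edge along col at several rows
print([(r,np.where(l[r]==i)[0].min(),np.where(l[r]==i)[0].max()) for r in(60,120,180,240)],telemetry.get_state()["wrist_force"])
```

```text
[  172    95   214   281 49254]
pred lid corners shut [[385.0, 96.0], [172.0, 97.0], [367.0, 417.0], [206.0, 416.0]]
if 3.5mm/..0.05rad open front [[387.0, 96.0]]Traceback (most recent call last):
  File "<stdin>", line 8, in <module>
    return umr_minimum(a, axis, None, out, keepdims, initial, where)
ValueError: zero-size array to reduction operation minimum which has no identity
```

The blue outline (columns 172–386, top at row 95) matches the predicted shut lid (172–385, row 96). The arm is clear, so I'm handing in.

```bash
python3 -c "
from workcell import env
print(env.hand_in())"
```

```text
the job is handed in; nothing more can be done
None
```

The job is handed in, but no verdict came back: the screwdriver and cutter lie in the long compartment and the tape in the short one, then I broke the stay's lock, shut the lid onto its stop and lifted the arm clear at about 25 s; I checked neither the bystanders' final positions nor the contents after shutting, and I viewed 11 pictures where 10 were allowed.

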